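Put two housings away, shut the drawer and latch it

ROBOT

A 7-joint arm with a two-finger parallel gripper is mounted at the origin on a cart in front of the work surface, level with it; the furniture and walls round the work are solid. World frame = base frame: x ahead of the robot, y to its left, z up, the work surface at z = 0. Lengths are in m, angles in rad, forces in N, time in s.
With the tool pointing down it reaches from about 0.425 to 0.925 m from the base axis. Payload 6.8 kg.
Tool frame: the origin (TCP) lies at the very end of the fingers, on their centre line; the grasp point (between the pads) lies 19 mm behind it; z points along the fingers, y is the line along which they close (so a half turn about z gives the same grasp; the last joint's range is limited). The gripper opens to 85 mm and grips with 20 to 120 N. Pads are 22 mm wide; open, the fingers measure 114 mm over their backs; the gripper's body (76 mm by 85 mm) begins 54 mm behind the grasp point. The pads swing forward as they close: fully open they stand 13 mm farther back than shut.
Start: joints at [1.123, 0.477, 0.022, 1.555, -0.011, 1.109, -0.083], TCP at [0.225, -0.636, 0.231] pointing down, gripper open.
Joint ranges: [-2.96, 2.96], [-0.34, 2.1], [-1.41, 1.46], [0.24, 2.44], [-1.37, 4.51], [0.17, 1.92], [-2.96, 2.96]. Speed limits (rad/s): [2.39, 2.39, 3.14, 3.14, 3.14, 3.14, 3.14].

INTERFACE

Orientations are given as a rotation vector (axis times angle).
In Python, from plant import arm gives the robot as it stands.
- The arm moves only by the shell command python3 -m inch 'ROWS' [FORCE]. ROWS is JSON, a list of rows, each a list of 3 entries, a list of its own where there are three numbers: the shift along the tool's x, y, z in mm, then the turn, a rotation vector about the tool's x, y, z in degrees, then the opening, from 0 (shut) to 1 (fully open). A call has exactly 8 rows; each row shifts and turns the commanded pose from where the row before left it, along the tool's axes as they then stand; what a row does not reach is not made up. A row lasts 1/12 s, in which the tool goes at most 41.7 mm and 7.16 degrees, less where a joint would pass 70% of its speed; a pose out of reach is approached as far as the arm can. A call with a gripper value outside its range is refused whole. The fingers move at their own pace and stop on an object; FORCE is the grip in N (left out, the last holds). Time passes only in rows, so rows that do not move let the fingers close, or fill a call up. It gives the time, the measured TCP pose, the force, the opening and the grip force at its end, in the units of the state.
- arm.sense(): the state, without advancing time (a new reading comes with each control period).
- arm.grab_frame(name): name is "scene" or "side" or "wrist"; returns (picture, depth): 384x512x3 uint8, red, green, blue; 384x512 float32, m along the optical axis (not along the pixel's ray), 0 where there is no reading.
- arm.camera_info(name): a dict with "intrinsics" (3x3 intrinsics, pixels), "rvec" (rotation vector, rad) and "tvec" (3), from world to camera coordinates, as OpenCV has them. Camera axes: x right, y down, z forward; pixel columns grow to the right and rows downward; lengths in m; the calibration is good to about 2 mm. A picture is of the moment at which its call begins: read the wrist's pose just before it. camera_info takes no time and is no camera call; for the wrist camera it gives the pose at the moment of the call.
- arm.hand_in(): hands the job in; it is judged then, once.
The state is a dict: "time_s": time; "joint_pos": joint angles; "joint_velocities": joint speeds; "joint_efforts": joint torques, N m; "ee_pos": TCP position; "eef_rot": TCP orientation; "force": force on the tool from outside, world axes, zero at the start; "moment": the same for the moment, N m; "opening": finger opening in m; "grip_force": force on a finger pad.
Only numpy, scipy, OpenCV 4.12 (cv2) and the standard library are available. Lean on these libraries where they do the work, as an engineer would, in place of code of your own. Each camera call takes 0.05 s, during which the arm holds its last target. There are 200 camera calls.

TASK

Take the two black housings that stand singly on the open bench in front of the trimming fixture (not the one clamped in it or those grouped farther right) and stand them upright in the open drawer of the small grey drawer unit, the long one in the wide bay and the nearly square one in the narrow bay. Then push the drawer fully home, gently enough that both stay standing, and only after that swing the latch on top of the unit all the way round so that its lip hangs in front of the drawer front. Leave the screwdriver and the caliper where they lie.

Things in the scene. Friction and masses are not known exactly. Their poses are not given: they have to be found in the camera images.
- unit: Small grey steel one-drawer unit, fixed to the bench: 190 deep (its x) x 166 wide (its y) x 92 mm high. Origin: centre of its underside, on the bench. Its open front faces its own -x; the drawer comes out along -x. Latch on the top at the front corner on its +y side.
- drawer (a joint): How far the drawer is out, m: 0 = fully home, 0.16 = fully out. It stays where it is left (friction 1.5 N). It starts at 0.135 to 0.16.
- drawer_front (a point): Point to push: on the outer face of the drawer front, mid-width, 72 mm above the bench; moves with the drawer; axes parallel to the unit's. The front panel is 166 wide, 10 thick, spans 8 to 84 mm above the bench; a finger lip sticks out 13 mm from it at 22 to 30 mm height. Home, its outer face lies 105 mm ahead (-x) of the unit's origin, 10 mm ahead of the carcass.
- bay_wide (a point): On the floor of the drawer's wide bay (unit's +y side), mid-width, 63 mm behind the inner face of the drawer front; moves with the drawer, axes as the unit's. Floor 14 mm above the bench; bay 80 wide (y), 167 long (x), the front 125 to 150 mm clear of the carcass at the start. Walls rise 22 mm, the 3 mm divider 20 mm above the floor; headroom inside the unit 74 mm.
- bay_narrow (a point): The same for the narrow bay (on the unit's -y side), 63 mm wide (y).
- housing_wide: Long black moulded housing, 29 (its x) x 53 (its y) x 51 mm high, 46 g, standing on the bench. Origin: centre of its underside. Its cap, 26 to 51 mm up, is 24 mm across x and 42 mm across y: grip the cap across x.
- housing_narrow: Nearly square black moulded housing, 33 (its x) x 34 (its y) x 52 mm high, 31 g, standing on the bench. Origin: centre of its underside. Its cap, 28 to 52 mm up, is 30 x 32 mm: grip the cap.
- latch (a joint): Angle of the swing latch, rad: 0 = open, its arm pointing to the unit's +y, beyond the unit's side; 1.571 (a stop) = closed, its arm pointing to -x with its lip in front of the drawer front. Grows counterclockwise seen from above. It stays where it is left; about 2 N at the knob turns it. Starts at 0 to 0.3.
- latch_knob (a point): Centre of the top of the latch's upright knob: 13 mm diameter, 27 mm from the pivot, top 125 mm and arm's upper face 97 mm above the bench (a bolt head at the pivot reaches 100 mm). Push the knob sideways.
- latch_pivot (a point): Pivot of the latch (vertical axis) on the unit's top, 92 mm above the bench, at (-80, +70) mm in the unit's x, y.
- screwdriver: Yellow-handled screwdriver lying on the bench, 186 mm long (its y), 26 wide, 22 high; to be left alone. Origin: centre of its underside.
- caliper: Steel caliper lying on the bench, 205 mm long (its y), 68 wide, 12 high; to be left alone. Origin: centre of its underside.
Mind the look-alikes: they are no part of the job. Of the things that look like the housing_wide, the larger one is meant. There is more than one size of the housing_narrow; the job needs the larger.

How it is judged:
By the outcome, as a careful person would: the job done as asked, in the order asked, and still so for the second after the job is handed in, with the robot touching nothing.
It also fails if it takes over 72 s, if anything falls off the work surface, if the arm or the gripper's body presses on something with over 40 N, if the wrist force passes 120 N, or if a joint passes its speed limit or range.

## Working session

There is one attempt and no reset: what is moved stays moved. The work goes in short steps, Python scripts to look and compute and a shell command to move; the robot and the scene stay as the last step left them, time stands still between calls to the robot, and variables do not carry over. Pictures are saved under pics/ and viewed, at most 10 in all, crops included, and the job is handed in when it is done.

```bash
ls; mkdir -p pics; cat > h.py <<'E'
from plant import arm
import numpy as np, cv2
from scipy.spatial.transform import Rotation as R
def cam(n):
    i=arm.camera_info(n); return np.array(i["intrinsics"],float),R.from_rotvec(np.array(i["rvec"]).ravel()).as_matrix(),np.array(i["tvec"],float).ravel()
def cloud(n,c,d):
    K,r,t=c; v,u=np.mgrid[:d.shape[0],:d.shape[1]]
    p=np.stack([(u-K[0,2])/K[0,0]*d,(v-K[1,2])/K[1,1]*d,d],-1)
    return (p-t)@r
def ray(c,u,v,z):
    K,r,t=c; o=-r.T@t; q=r.T@np.linalg.inv(K)@np.array([u,v,1.]); return o+q*(z-o[2])/q[2]
def proj(c,P):
    K,r,t=c; q=K@(r@np.array(P)+t); return q[:2]/q[2]
def snap(n):
    c=cam(n); im,d=arm.grab_frame(n); np.savez('/tmp/%s.npz'%n,im=im,d=d,K=c[0],r=c[1],t=c[2]); return c,im,d
def load(n):
    z=np.load('/tmp/%s.npz'%n); return (z['K'],z['r'],z['t']),z['im'],z['d']
E
python3 - <<'E'
from h import *
for n in ("scene","side","wrist"):
    c,im,d=snap(n); cv2.imwrite(f'pics/{n}0.png',cv2.cvtColor(im,cv2.COLOR_RGB2BGR)); print(n,(-c[1].T@c[2]).round(3))
s=arm.sense();print(s)
E
```

```text
pics
scene [-0.143 -0.612  0.654]
side [ 0.335 -0.905  0.43 ]
wrist [ 0.294 -0.612  0.372]
{'time_s': 0.15, 'joint_pos': array([ 1.12289285,  0.4776223 ,  0.02233779,  1.55616598, -0.01150955,
        1.10929136, -0.0830812 ]), 'joint_velocities': array([ 0.00118368, -0.00087198,  0.00123509, -0.00379056, -0.00083513,
        0.00090578, -0.00043854]), 'joint_efforts': array([ 2.91356024e-03, -5.96921933e+01,  1.61029670e+00, -2.81490433e+01,
        1.26373858e-02,  6.55968441e-03,  1.92709558e-05]), 'ee_pos': array([ 0.22484101, -0.63599887,  0.23056543]), 'eef_rot': array([-3.09504289e+00, -5.31037160e-01,  4.86742450e-04]), 'force': array([ 0.16878931, -0.50991807, -0.38140769]), 'moment': array([ 0.04460068, -0.01980313, -0.0225209 ]), 'grip_force': 0.0, 'opening': 0.0852937090897592}
```

View pics/scene0.png

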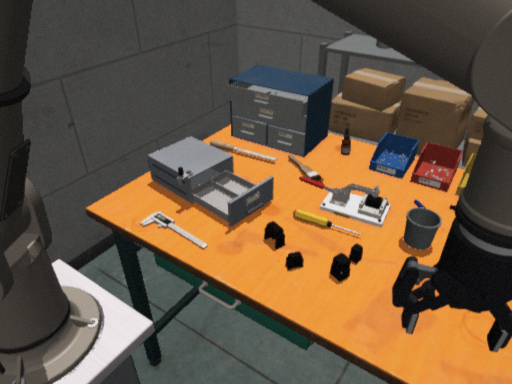

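View pics/side0.png

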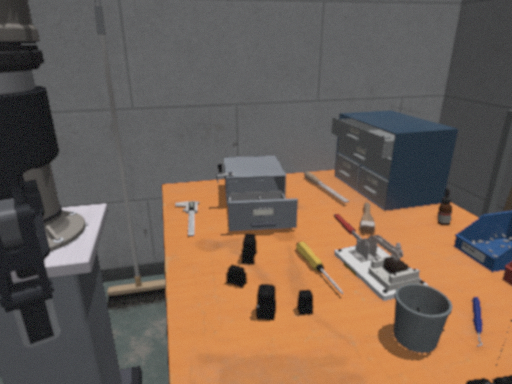

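The scene view shows the drawer unit at (210,180) with the drawer open to the lower right, and black housings at (275,234), (293,260), (341,266) and (356,253). The fixture is at (360,205). I'll measure the dark blobs and the unit.

```bash
python3 - <<'E'
from h import *
for n in ("scene","side","wrist"):
    c,im,d=load(n); P=cloud(n,c,d)
    m=((im.max(-1)<60)&(d>0)&(P[...,2]>0.004)&(P[...,2]<0.1)&(P[...,0]>0.15)&(P[...,0]<1.2)&(abs(P[...,1])<1.0)).astype(np.uint8)
    k,l,s,ce=cv2.connectedComponentsWithStats(m)
    print(n)
    for i in range(1,k):
        if s[i,4]<40: continue
        q=P[l==i]; top=q[:,2]>np.percentile(q[:,2],97)-.006; t=q[top]
        (cx,cy),(w,h),a=cv2.minAreaRect((t[:,:2]*1000).astype(np.float32))
        print(ce[i].round(),s[i,4],'zmax',np.percentile(q[:,2],97).round(3),'top',round(cx),round(cy),'size',round(w),round(h),'a',round(a),'bbox',(q[:,:2].min(0)*1000).round(),(q[:,:2].max(0)*1000).round())
    # grey unit top
    for z0,nm in ((.092,'top'),(.084,'front')):
        g=(abs(P[...,2]-z0)<.004)&(d>0)&(np.ptp(im.astype(int),axis=-1)<40)&(P[...,0]>0.2)&(P[...,0]<1)&(P[...,1]>-.5)
        k,l,s,ce=cv2.connectedComponentsWithStats(g.astype(np.uint8))
        for i in range(1,k):
            if s[i,4]<30: continue
            r=cv2.minAreaRect((P[l==i][:,:2]*1000).astype(np.float32)); print(nm,ce[i].round(),s[i,4],np.round(cv2.boxPoints(r)).tolist(),np.round(r[1]),round(r[2],1),P[l==i][:,2].mean().round(4))
c,im,d=load('scene')
cv2.imwrite('pics/s1.png',cv2.cvtColor(np.vstack([cv2.resize(im[130:280,140:400],None,fx=3,fy=3,interpolation=3)[:,:780]]),cv2.COLOR_RGB2BGR))
E
```

```text
scene
[316. 133.] 552 zmax 0.097 top 991 -85 size 10 182 a 89 bbox [894. -90.] [1088.  -79.]
[346. 138.] 93 zmax 0.095 top 994 -188 size 3 8 a 54 bbox [ 982. -205.] [1004. -180.]
[379. 149.] 92 zmax 0.059 top 1038 -294 size 70 2 a 2 bbox [ 971. -296.] [1090. -291.]
[412. 156.] 58 zmax 0.059 top 1056 -397 size 48 1 a 2 bbox [ 986. -399.] [1091. -396.]
[169. 179.] 561 zmax 0.084 top 498 133 size 186 21 a 76 bbox [465.  40.] [513. 229.]
[224. 165.] 92 zmax 0.076 top 646 28 size 17 4 a 83 bbox [644.  20.] [657. 104.]
[249. 203.] 689 zmax 0.079 top 543 -125 size 5 153 a 82 bbox [ 463. -141.] [623. -97.]
[373. 201.] 162 zmax 0.056 top 729 -387 size 37 25 a 89 bbox [ 715. -406.] [ 742. -367.]
[424. 217.] 345 zmax 0.073 top 709 -518 size 30 68 a 5 bbox [ 691. -553.] [ 726. -486.]
[418. 235.] 573 zmax 0.071 top 658 -522 size 20 65 a 4 bbox [ 647. -554.] [ 676. -489.]
[275. 234.] 312 zmax 0.054 top 482 -234 size 35 18 a 71 bbox [ 464. -258.] [ 496. -206.]
[345. 263.] 539 zmax 0.055 top 472 -412 size 26 27 a 68 bbox [ 455. -431.] [ 547. -392.]
[294. 260.] 204 zmax 0.039 top 439 -314 size 13 27 
[... 1850 characters left out ...]
x [ 660. -654.] [ 684. -644.]
top [215. 117.] 286 [[200.0, 908.0], [200.0, 882.0], [999.0, 887.0], [999.0, 913.0]] [799.  26.] 0.4 0.0918
top [381. 170.] 224 [[792.0, 172.0], [907.0, -121.0], [1000.0, -85.0], [885.0, 209.0]] [100. 315.] 21.3 0.0922
top [252. 167.] 1168 [[457.0, 41.0], [644.0, 14.0], [672.0, 205.0], [485.0, 232.0]] [194. 189.] 81.8 0.0906
front [215. 118.] 255 [[203.0, 889.0], [999.0, 887.0], [999.0, 912.0], [203.0, 914.0]] [ 25. 796.] 89.9 0.084
front [380. 173.] 224 [[796.0, 177.0], [906.0, -119.0], [1000.0, -84.0], [891.0, 212.0]] [100. 316.] 20.3 0.0839
front [261. 201.] 166 [[462.0, -118.0], [622.0, -140.0], [624.0, -127.0], [464.0, -105.0]] [ 13. 161.] 82.3 0.0821
wrist
```

View pics/s1.png

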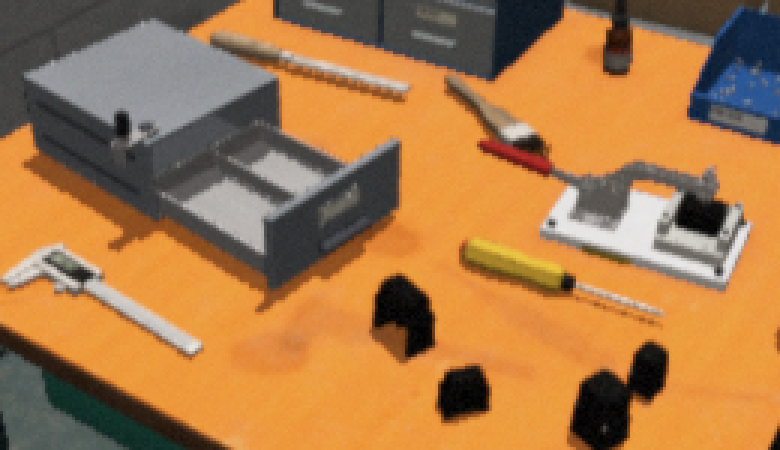

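View pics/wrist0.png

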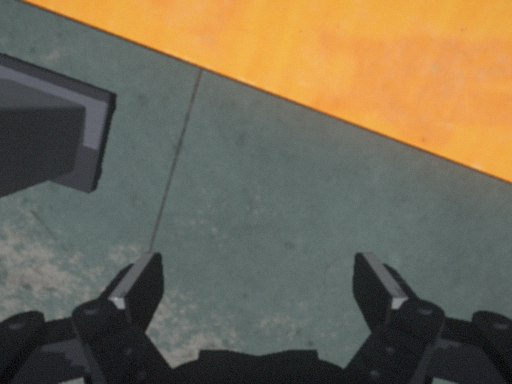

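The wrist view shows only the bench edge and floor. What I have measured:

| Item | Position (mm) | Other |
|---|---|---|
| Wide housing | (482,-235) | height 0.051 |
| Narrow housing, larger one | (473,-413) | height 0.052 |
| Smaller look-alikes | (440,-315) and (538,-422) | heights 0.036 to 0.039 |
| Grouped housings, far right | y ≈ -650 | |
| Unit centre | ≈ (578,122) | x axis at about 82° |

Next I move over the wide housing and look from above.

```bash
python3 -m inch '[[[30,-25,0],[0,0,0],1],[[32,-26,0],[0,0,0],1],[[32,-26,0],[0,0,0],1],[[32,-26,0],[0,0,0],1],[[32,-26,0],[0,0,0],1],[[32,-26,0],[0,0,0],1],[[32,-26,0],[0,0,0],1],[[32,-26,0],[0,0,0],1]]' 30
python3 -m inch '[[[32,-26,0],[0,0,-6],1],[[30,-26,0],[0,0,-7],1],[[0,0,0],[0,0,-7],1],[[0,0,0],[0,0,-7],1],[[0,0,0],[0,0,-7],1],[[0,0,0],[0,0,-7],1],[[0,0,0],[0,0,-7],1],[[0,0,0],[0,0,-2],1]]'
python3 - <<'E'
from h import *
s=arm.sense();print(s['ee_pos'],R.from_rotvec(s['eef_rot']).as_matrix().round(3),s['joint_pos'].round(2))
c,im,d=snap('wrist');P=cloud('w',c,d);cv2.imwrite('pics/w1.png',cv2.cvtColor(im,cv2.COLOR_RGB2BGR))
m=((im.max(-1)<60)&(d>0)&(P[...,2]>0.004)&(P[...,2]<0.07)).astype(np.uint8)
k,l,st,ce=cv2.connectedComponentsWithStats(m)
for i in range(1,k):
    if st[i,4]<150: continue
    q=P[l==i]; zt=np.percentile(q[:,2],95); t=q[q[:,2]>zt-.006]
    r=cv2.minAreaRect((t[:,:2]*1000).astype(np.float32)); r2=cv2.minAreaRect((q[:,:2]*1000).astype(np.float32))
    print(ce[i].round(),st[i,4],zt.round(3),'top',np.round(r[0]),np.round(r[1]),round(r[2]),'all',np.round(r2[0]),np.round(r2[1]),round(r2[2]))
E
```

```text
time_s: 0.82
ee_pos: [0.396, -0.3547, 0.2313]
eef_rot: [3.096, 0.531, -0.0]
force: [1.3, 0.1, 0.0]
opening: 0.0852
grip_force: 0.0
time_s: 1.48
ee_pos: [0.4327, -0.2849, 0.2311]
eef_rot: [-2.576, -1.798, 0.0]
force: [0.2, 0.2, -1.2]
opening: 0.0853
grip_force: 0.0
[ 0.43267112 -0.28493838  0.23108822] [[ 0.345  0.939 -0.   ]
 [ 0.939 -0.345  0.   ]
 [ 0.    -0.    -1.   ]] [ 0.71  0.24 -0.29  1.91  0.08  1.    0.03]
[284.  94.] 227 0.051 top [ 486. -226.] [32. 21.] 70 all [ 486. -225.] [34. 23.] 70
[500. 276.] 1066 0.059 top [ 653. -508.] [31.  6.] 71 all [ 666. -500.] [55. 18.] 43
```

View pics/w1.png

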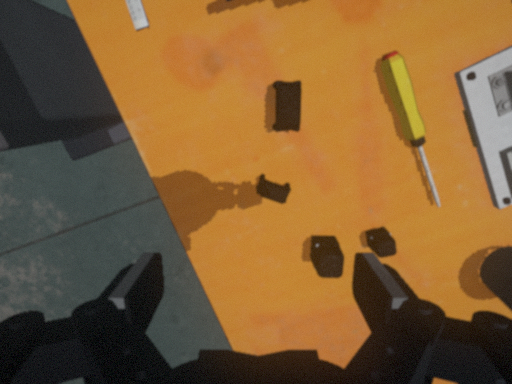

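The wrist view shows the wide housing at (288,106), a small look-alike at (273,188), the narrow housing at (327,256) and the small square one at (380,240). I'll refine the two wanted ones by casting onto the cap-top height.

```bash
python3 - <<'E'
from h import *
c,im,d=load('wrist');P=cloud('w',c,d)
print(c[1].round(2).tolist())
for v in (106,): print(im[v,268:308:2].max(-1).tolist(), P[v,268:308:2,2].round(3).tolist())
for v in (257,): print(im[v,304:350:2].max(-1).tolist(), P[v,304:350:2,2].round(3).tolist())
for nm,(u,v),zt in (('wide',(288,106),.051),('nar',(327,256),.052)):
  for n in ('wrist',):
    w=np.zeros(d.shape,bool); w[v-45:v+45,u-40:u+40]=1
    mm=w&(d>0)&(P[...,2]>zt-.008)&(P[...,2]<zt+.02); q=P[mm]
    r=cv2.minAreaRect((q[:,:2]*1000).astype(np.float32)); print(nm,'depth',mm.sum(),q[:,2].mean(),np.round(r[0]),np.round(r[1]),round(r[2]),(q.mean(0)*1000).round())
    m=(w&(im[...,0]<75)).astype(np.uint8); k,l,s,ce=cv2.connectedComponentsWithStats(m); i=1+np.argmax(s[1:,4])
    vv,uu=np.nonzero(l==i); q=np.array([ray(c,a,b,zt)[:2]*1000 for a,b in zip(uu,vv)],np.float32); r=cv2.minAreaRect(q); print(nm,'mask',s[i],np.round(r[0]),np.round(r[1]),round(r[2]),q.mean(0).round())
E
```

```text
[[0.94, -0.34, 0.0], [-0.33, -0.9, 0.28], [-0.1, -0.27, -0.96]]
[134, 131, 128, 120, 73, 56, 64, 61, 61, 61, 65, 63, 58, 63, 59, 58, 112, 187, 195, 194] [0.001, -0.0, 0.0, -0.0, 0.043, 0.05, 0.049, 0.05, 0.05, 0.05, 0.049, 0.051, 0.051, 0.051, 0.05, 0.05, 0.048, -0.0, -0.0, -0.001]
[137, 138, 137, 96, 66, 68, 65, 64, 61, 66, 67, 68, 68, 68, 69, 71, 65, 62, 63, 71, 156, 189, 192] [-0.0, -0.0, 0.001, 0.012, 0.018, 0.031, 0.04, 0.046, 0.05, 0.05, 0.051, 0.051, 0.051, 0.051, 0.052, 0.051, 0.052, 0.051, 0.051, 0.05, -0.002, -0.001, -0.001]
wide depth 1044 0.04946208049645544 [ 486. -230.] [40. 24.] 70 [ 486. -230.   49.]
wide mask [ 273   82   27   48 1134] [ 484. -229.] [44. 25.] 71 [ 485. -229.]
nar depth 667 0.05052807608265716 [ 475. -409.] [31. 29.] 69 [ 475. -406.   51.]
nar mask [ 311  237   32   40 1018] [ 474. -396.] [47. 35.] 70 [ 474. -396.]
```

Both fits agree with the given sizes. The wide cap is 42x24 at (486,-230), axis at 70°, and the tool is already aligned with it. Going to grasp.

```bash
python3 -m inch '[[[35,16,10],[0,0,0],1],[[35,15,10],[0,0,0],1],[[0,0,35],[0,0,0],1],[[0,0,36],[0,0,0],1],[[0,0,35],[0,0,0],1],[[0,0,35],[0,0,0],1],[[0,0,25],[0,0,0],1],[[0,0,15],[0,0,0],1]]' 30
python3 -m inch '[[[0,0,0],[0,0,0],0.6],[[0,0,0],[0,0,0],0.2],[[0,0,0],[0,0,0],0.1],[[0,0,0],[0,0,0],0],[[0,0,0],[0,0,0],0],[[0,0,0],[0,0,0],0],[[0,0,0],[0,0,0],0],[[0,0,0],[0,0,0],0]]'
```

```text
time_s: 2.2
ee_pos: [0.4845, -0.2296, 0.0271]
eef_rot: [-2.58, -1.786, 0.004]
force: [-0.0, -0.5, 0.1]
opening: 0.0855
grip_force: 0.0
time_s: 2.87
ee_pos: [0.4873, -0.2308, 0.0316]
eef_rot: [2.58, 1.789, 0.002]
force: [-1.7, 0.7, 7.2]
opening: 0.024
grip_force: 33.1
```

The opening of 24 mm matches the cap. Lifting and moving halfway toward the drawer, then measuring it.

```bash
python3 -m inch '[[[0,0,-20],[0,0,0],0],[[0,0,-30],[0,0,0],0],[[0,0,-35],[0,0,0],0],[[0,0,-35],[0,0,0],0],[[20,-5,-5],[0,0,-4],0],[[25,-2,0],[0,0,-4],0],[[20,-2,0],[0,0,-4],0],[[0,0,0],[0,0,0],0]]'
python3 - <<'E'
from h import *
s=arm.sense();M=R.from_rotvec(s['eef_rot']).as_matrix();print(s['ee_pos'],np.degrees(np.arctan2(M[1,0],M[0,0])),s['opening'],s['grip_force'])
c,im,d=snap('wrist');cv2.imwrite('pics/w2.png',cv2.cvtColor(im,cv2.COLOR_RGB2BGR))
P=cloud('w',c,d)
for z0 in (.014,.034,.036,.084,.092):
    g=(abs(P[...,2]-z0)<.0025)&(d>0)&(P[...,0]<.7)&(P[...,1]>-.2)&(np.ptp(im.astype(int),axis=-1)<50)
    k,l,s,ce=cv2.connectedComponentsWithStats(g.astype(np.uint8))
    for i in range(1,k):
        if s[i,4]<200: continue
        q=P[l==i];r=cv2.minAreaRect((q[:,:2]*1000).astype(np.float32)); print(z0,ce[i].round(),s[i,4],np.round(cv2.boxPoints(r)).tolist(),np.round(r[1]),round(r[2],1),q[:,2].mean().round(4))
g=(P[...,2]>.105)&(P[...,2]<.13)&(P[...,0]<.56)&(P[...,1]>0)&(P[...,1]<.12)&(d>0); q=P[g]; print('knob',g.sum(), q.mean(0) if len(q) else '', q.min(0) if len(q) else'',q.max(0) if len(q) else'')
E
```

```text
time_s: 3.53
ee_pos: [0.4971, -0.1601, 0.1557]
eef_rot: [-2.369, -2.062, -0.003]
force: [1.1, 0.6, -0.1]
opening: 0.0243
grip_force: 32.5
[ 0.49706163 -0.16014362  0.15571454] 82.07601048260499 0.024332105756561983 32.540192131418735
0.014 [267.  63.] 12661 [[473.0, -106.0], [555.0, -117.0], [568.0, -18.0], [487.0, -7.0]] [100.  82.] 82.3 0.0134
0.014 [361.  63.] 9497 [[559.0, -118.0], [619.0, -126.0], [633.0, -27.0], [573.0, -19.0]] [99. 61.] 82.3 0.0135
0.034 [214.  64.] 562 [[471.0, -106.0], [474.0, -106.0], [486.0, -13.0], [483.0, -13.0]] [94.  3.] 82.3 0.0348
0.034 [322.  63.] 527 [[553.0, -115.0], [556.0, -115.0], [569.0, -24.0], [565.0, -24.0]] [92.  3.] 82.2 0.0332
0.034 [408.  65.] 709 [[617.0, -126.0], [622.0, -126.0], [635.0, -34.0], [630.0, -33.0]] [94.  5.] 82.1 0.0345
0.036 [214.  67.] 543 [[468.0, -14.0], [471.0, -109.0], [489.0, -108.0], [486.0, -13.0]] [18. 95.] 1.9 0.0352
0.036 [409.  65.] 581 [[618.0, -126.0], [621.0, -126.0], [634.0, -34.0], [630.0, -33.0]] [93.  4.] 82.3 0.0351
0.084 [319. 145.] 3586 [[463.0, -114.0], [626.0, -137.0], [627.0, -127.0], [465.0, -104.0]] [ 10. 164.] 82.1 0.0833
knob 0
```

View pics/w2.png

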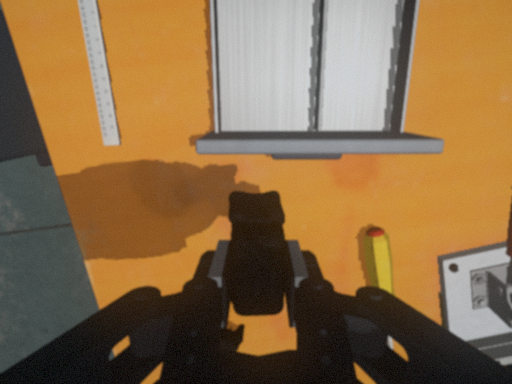

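The wrist view shows both bays clearly, with the drawer front at row 145 and the divider at column 318. The fit gives an axis angle of 82.2°, bay_wide ≈ (522,-49), bay_narrow ≈ (597,-60) and floor height 0.0135. The bay widths of 82 and 61 mm match those given. Placing now.

```bash
python3 -m inch '[[[30,3,0],[0,0,0],0],[[40,3,0],[0,0,0],0],[[35,3,0],[0,0,0],0],[[9,1,20],[0,0,0],0],[[0,0,25],[0,0,0],0],[[0,0,25],[0,0,0],0],[[0,0,20],[0,0,0],0],[[0,0,12],[0,0,0],0]]'
python3 -m inch '[[[0,0,5],[0,0,0],0],[[0,0,2],[0,0,0],0],[[0,0,0],[0,0,0],0],[[0,0,0],[0,0,0],0],[[0,0,0],[0,0,0],0],[[0,0,0],[0,0,0],0],[[0,0,0],[0,0,0],0],[[0,0,0],[0,0,0],0]]'
```

```text
time_s: 4.25
ee_pos: [0.5214, -0.0548, 0.0506]
eef_rot: [-2.379, -2.048, 0.005]
force: [-1.1, -1.0, 0.1]
opening: 0.024
grip_force: 32.6
time_s: 4.92
ee_pos: [0.5235, -0.0542, 0.0466]
eef_rot: [2.38, 2.049, 0.001]
force: [0.3, -0.1, -0.2]
opening: 0.024
grip_force: 32.6
```

```bash
python3 -m inch '[[[0,0,0.5],[0,0,0],0.35],[[0,0,0],[0,0,0],0.4],[[0,0,0],[0,0,0],0.5],[[0,0,0],[0,0,0],0.5],[[0,0,-8],[0,0,0],0.5],[[0,0,-30],[0,0,0],0.6],[[0,0,-40],[0,0,0],1],[[0,0,-40],[0,0,0],1]]'
python3 - <<'E'
from h import *
for n in ('scene','side'):
    c,im,d=snap(n);P=cloud(n,c,d)
    for nm,(x0,x1,y0,y1) in (('wide',(.47,.56,-.1,.0)),('nar',(.44,.51,-.45,-.37))):
        g=(d>0)&(im.max(-1)<75)&(P[...,0]>x0)&(P[...,0]<x1)&(P[...,1]>y0)&(P[...,1]<y1)&(P[...,2]>.02)&(P[...,2]<.09)
        q=P[g];zt=np.percentile(q[:,2],97); t=q[q[:,2]>zt-.007]; r=cv2.minAreaRect((t[:,:2]*1000).astype(np.float32));print(n,nm,g.sum(),zt.round(4),np.round(r[0]),np.round(r[1]),round(r[2]))
s=arm.sense();M=R.from_rotvec(s['eef_rot']).as_matrix();print(s['ee_pos'],np.degrees(np.arctan2(M[1,0],M[0,0])),s['joint_pos'].round(2))
t=np.array([474,-410,0])-s['ee_pos']*1000; print(M.T@t)
E
```

```text
time_s: 5.58
ee_pos: [0.5222, -0.0539, 0.165]
eef_rot: [-2.378, -2.049, 0.002]
force: [0.9, -0.6, 0.2]
opening: 0.0732
grip_force: 0.0
scene wide 289 0.0679 [521. -55.] [41. 23.] 82
scene nar 291 0.0556 [ 472. -412.] [27. 27.] 72
side wide 33 0.0647 [520. -51.] [21. 21.] 86
side nar 391 0.0518 [ 473. -414.] [26. 25.] 69
[ 0.527478   -0.05383841  0.17069457] 81.47008523544291 [ 0.34  0.34 -0.44  1.95  0.19  0.88 -0.34]
[-360.30232625   -2.03653768  170.3692799 ]
```

Wide housing stands (top at 0.065) at (521,-54). Now to the narrow one, with the fingers only partly open to clear the small look-alike beside it.

```bash
python3 -m inch '[[[-25,0,0],[0,0,0],0.6],[[-40,0,0],[0,0,0],0.6],[[-40,0,0],[0,0,0],0.6],[[-40,0,0],[0,0,0],0.6],[[-40,0,0],[0,0,0],0.6],[[-40,0,0],[0,0,0],0.6],[[-40,0,0],[0,0,0],0.6],[[-40,0,0],[0,0,0],0.6]]'
python3 -m inch '[[[-35,-1,0],[0,0,0],0.6],[[-20,-1,0],[0,0,4],0.6],[[0,0,0],[0,0,4],0.6],[[0,0,0],[0,0,4],0.6],[[0,0,0],[0,0,0],0.6],[[0,0,0],[0,0,0],0.6],[[0,0,0],[0,0,0],0.6],[[0,0,0],[0,0,0],0.6]]'
python3 - <<'E'
from h import *
s=arm.sense();M=R.from_rotvec(s['eef_rot']).as_matrix();print(s['ee_pos'],np.degrees(np.arctan2(M[1,0],M[0,0])),s['opening'])
print(M.T@(np.array([474,-410,32])-s['ee_pos']*1000))
E
```

```text
time_s: 6.35
ee_pos: [0.4772, -0.3576, 0.1643]
eef_rot: [2.38, 2.05, 0.0]
force: [0.8, 0.2, -0.7]
opening: 0.0514
grip_force: 0.0
time_s: 7.02
ee_pos: [0.468, -0.4094, 0.164]
eef_rot: [2.58, 1.793, 0.0]
force: [-0.0, -0.1, 0.3]
opening: 0.0512
grip_force: 0.0
[ 0.46796936 -0.4094349   0.1639568 ] 69.58748440663548 0.051152771924546044
[  1.56061203   5.83661719 131.95750835]
```

```bash
python3 -m inch '[[[1,5,5],[0,0,0],0.6],[[0,1,30],[0,0,0],0.6],[[0,0,30],[0,0,0],0.6],[[0,0,25],[0,0,0],0.6],[[0,0,20],[0,0,0],0.6],[[0,0,13],[0,0,0],0.6],[[0,0,9],[0,0,0],0.6],[[0,0,0],[0,0,0],0.6]]'
python3 -m inch '[[[0,0,0],[0,0,0],0.5],[[0,0,0],[0,0,0],0.4],[[0,0,0],[0,0,0],0.2],[[0,0,0],[0,0,0],0.1],[[0,0,0],[0,0,0],0.1],[[0,0,0],[0,0,0],0.1],[[0,0,0],[0,0,0],0.1],[[0,0,0],[0,0,0],0.1]]'
python3 -c "
from h import *
print(arm.sense()['ee_pos'])"
```

```text
time_s: 7.68
ee_pos: [0.4732, -0.4102, 0.03]
eef_rot: [-2.579, -1.789, 0.001]
force: [0.2, 0.5, -0.2]
opening: 0.0513
grip_force: 0.0
time_s: 8.35
ee_pos: [0.4748, -0.4118, 0.0333]
eef_rot: [2.58, 1.788, 0.001]
force: [0.1, 0.1, 6.7]
opening: 0.0286
grip_force: 30.3
[ 0.47480599 -0.41179048  0.03334806]
```

```bash
python3 -m inch '[[[0,0,-15],[0,0,0],0.1],[[0,0,-30],[0,0,0],0.1],[[0,0,-38],[0,0,0],0.1],[[0,0,-38],[0,0,0],0.1],[[20,0,-5],[0,0,0],0.1],[[30,-1,0],[0,0,0],0.1],[[38,-1,0],[0,0,0],0.1],[[38,-1,0],[0,0,0],0.1]]'
python3 -m inch '[[[38,-1,0],[0,0,0],0.1],[[38,-1,0],[0,0,0],0.1],[[38,-1,0],[0,0,0],0.1],[[38,-1,0],[0,0,0],0.1],[[38,-1,0],[0,0,0],0.1],[[30,0,0],[0,0,0],0.1],[[18,0,0],[0,0,-4],0.1],[[8,0,0],[0,0,-4],0.1]]'
python3 -m inch '[[[0,0,0],[0,0,-4],0.1],[[0,0,0],[0,0,0],0.1],[[0,0,0],[0,0,0],0.1],[[0,0,0],[0,0,0],0.1],[[0,0,0],[0,0,0],0.1],[[0,0,0],[0,0,0],0.1],[[0,0,0],[0,0,0],0.1],[[0,0,0],[0,0,0],0.1]]'
python3 - <<'E'
from h import *
s=arm.sense();M=R.from_rotvec(s['eef_rot']).as_matrix();print(s['ee_pos'],np.degrees(np.arctan2(M[1,0],M[0,0])),s['opening'],s['joint_pos'].round(2))
print(M.T@(np.array([597,-60,48.5])-s['ee_pos']*1000))
E
```

```text
time_s: 9.02
ee_pos: [0.515, -0.2916, 0.1584]
eef_rot: [2.583, 1.786, 0.0]
force: [0.6, 0.6, -1.4]
opening: 0.0284
grip_force: 29.7
time_s: 9.68
ee_pos: [0.5971, -0.0549, 0.1583]
eef_rot: [-2.442, -1.976, -0.003]
force: [0.3, 0.1, -0.8]
opening: 0.0282
grip_force: 29.7
time_s: 10.35
ee_pos: [0.5962, -0.0599, 0.1578]
eef_rot: [2.381, 2.049, -0.0]
force: [-0.5, 0.6, -0.3]
opening: 0.0283
grip_force: 29.7
[ 0.59616853 -0.05989541  0.15781886] 81.43030767613028 0.028305378274016944 [ 0.29  0.46 -0.39  1.79  0.21  0.93 -0.34]
[3.19075555e-02 8.34904797e-01 1.09318881e+02]
```

```bash
python3 -m inch '[[[0,1,15],[0,0,0],0.1],[[0,0,25],[0,0,0],0.1],[[0,0,25],[0,0,0],0.1],[[0,0,20],[0,0,0],0.1],[[0,0,14],[0,0,0],0.1],[[0,0,8],[0,0,0],0.1],[[0,0,2],[0,0,0],0.1],[[0,0,0],[0,0,0],0.1]]'
python3 -m inch '[[[0,0,1],[0,0,0],0.1],[[0,0,0],[0,0,0],0.1],[[0,0,0],[0,0,0],0.1],[[0,0,0],[0,0,0],0.1],[[0,0,0],[0,0,0],0.35],[[0,0,0],[0,0,0],0.45],[[0,0,0],[0,0,0],0.5],[[0,0,0],[0,0,0],0.5]]'
python3 -m inch '[[[0,0,-8],[0,0,0],0.5],[[0,0,-25],[0,0,0],0.5],[[0,0,-35],[0,0,0],0.5],[[0,0,-40],[0,0,0],0.5],[[0,0,-30],[0,0,0],0.3],[[0,0,0],[0,0,0],0],[[0,0,0],[0,0,0],0],[[0,0,0],[0,0,0],0]]'
python3 - <<'E'
from h import *
s=arm.sense();M=R.from_rotvec(s['eef_rot']).as_matrix();print(s['ee_pos'],np.degrees(np.arctan2(M[1,0],M[0,0])),s['opening'])
c,im,d=snap('scene');P=cloud('scene',c,d)
cv2.imwrite('pics/s2.png',cv2.cvtColor(cv2.resize(im[130:260,140:340],None,fx=4,fy=4,interpolation=3),cv2.COLOR_RGB2BGR))
for nm,(x0,x1,y0,y1) in (('wide',(.47,.56,-.1,.0)),('nar',(.565,.63,-.1,-.02))):
    g=(d>0)&(im.max(-1)<75)&(P[...,0]>x0)&(P[...,0]<x1)&(P[...,1]>y0)&(P[...,1]<y1)&(P[...,2]>.02)&(P[...,2]<.09)
    q=P[g];zt=np.percentile(q[:,2],97); t=q[q[:,2]>zt-.007]; r=cv2.minAreaRect((t[:,:2]*1000).astype(np.float32));print(nm,g.sum(),zt.round(4),np.round(r[0]),np.round(r[1]),round(r[2]))
g=(d>0)&(P[...,2]>.105)&(P[...,2]<.128)&(P[...,0]>.44)&(P[...,0]<.53)&(P[...,1]>0)&(P[...,1]<.12)
q=P[g]; print('knob',g.sum(),np.median(q,0),q.min(0),q.max(0)); v,u=np.nonzero(g); print(u.min(),u.max(),v.min(),v.max())
g=(d>0)&(abs(P[...,2]-.084)<.003)&(P[...,1]<-.09)&(P[...,1]>-.15)&(P[...,0]>.45)&(P[...,0]<.64); r=cv2.minAreaRect((P[g][:,:2]*1000).astype(np.float32));print('front',g.sum(),np.round(cv2.boxPoints(r)).tolist())
E
```

```text
time_s: 11.02
ee_pos: [0.5972, -0.0598, 0.0488]
eef_rot: [-2.38, -2.05, 0.0]
force: [0.1, 0.5, -0.8]
opening: 0.0285
grip_force: 29.7
time_s: 11.68
ee_pos: [0.5973, -0.0598, 0.0479]
eef_rot: [2.38, 2.05, 0.0]
force: [0.1, -0.2, 0.4]
opening: 0.0427
grip_force: 0.0
time_s: 12.35
ee_pos: [0.5968, -0.0599, 0.1858]
eef_rot: [2.381, 2.05, -0.001]
force: [-0.8, 0.5, -0.7]
opening: -0.0001
grip_force: 0.0
[ 0.5968018  -0.05994166  0.18577875] 81.46391107946947 -8.604063086297339e-05
wide 301 0.0678 [520. -55.] [41. 20.] 82
nar 187 0.0691 [595. -61.] [29. 23.] 78
knob 41 [0.46938434 0.05097841 0.11837083] [0.46565634 0.04494208 0.10522378] [0.47786791 0.05904537 0.12757505]
178 183 167 175
front 166 [[464.0, -118.0], [630.0, -139.0], [632.0, -126.0], [465.0, -105.0]]
```

View pics/s2.png

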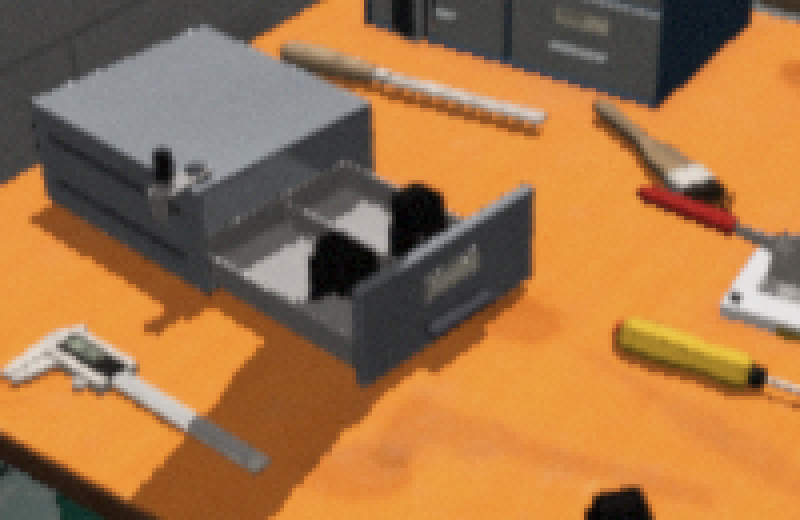

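Both stand in their bays: wide at (345,265) and narrow at (418,220) in the crop. The knob is at (163,165). Next, shut fingers go to the front of the drawer.

```bash
python3 -m inch '[[[-27,-10,0],[0,0,-0.7],0],[[-27,-10,0],[0,0,0],0],[[-27,-10,0],[0,0,0],0],[[-27,-11,0],[0,0,0],0],[[0,0,20],[0,0,0],0],[[0,0,30],[0,0,0],0],[[0,0,30],[0,0,0],0],[[0,0,28],[0,0,0],0]]'
python3 -m inch '[[[0,0,14],[0,0,0],0],[[0,0,4],[0,0,0],0],[[0,0,0],[0,0,0],0],[[5,0,0],[0,0,0],0],[[5,0,0],[0,0,0],0],[[4,0,0],[0,0,0],0],[[3,0,0],[0,0,0],0],[[2,0,0],[0,0,0],0]]'
python3 - <<'E'
from h import *
s=arm.sense();M=R.from_rotvec(s['eef_rot']).as_matrix();print(s['ee_pos'],np.degrees(np.arctan2(M[1,0],M[0,0])))
u=np.array([.1357,.9907]);v=np.array([-.9907,.1357]);e=s['ee_pos'][:2]*1000-[544.5,-125.5];print('ahead',e@u,'side',e@v)
E
```

```text
time_s: 13.07
ee_pos: [0.5401, -0.1611, 0.0752]
eef_rot: [-2.367, -2.063, 0.002]
force: [0.2, 0.4, -0.3]
opening: -0.0002
grip_force: 0.0
time_s: 13.73
ee_pos: [0.5448, -0.1414, 0.0606]
eef_rot: [2.366, 2.065, 0.002]
force: [0.4, -0.1, 0.6]
opening: 0.0
grip_force: 0.0
[ 0.54479018 -0.14141962  0.06063809] 82.22538995982393
ahead -15.73219103022776 side -2.4477747297665546
```

```bash
python3 -m inch '[[[2,0,0],[0,0,0],0],[[2,0,0],[0,0,0],0],[[2,0,0],[0,0,0],0],[[2,0,0],[0,0,0],0],[[3,0,0],[0,0,0],0],[[3,0,0],[0,0,0],0],[[4,0,0],[0,0,0],0],[[4,0,0],[0,0,0],0]]'
python3 -m inch '[[[5,0,0],[0,0,0],0],[[5,0,0],[0,0,0],0],[[5,0,0],[0,0,0],0],[[5,0,0],[0,0,0],0],[[5,0,0],[0,0,0],0],[[5,0,0],[0,0,0],0],[[5,0,0],[0,0,0],0],[[5,0,0],[0,0,0],0]]'
python3 -m inch '[[[5,0,0],[0,0,0],0],[[5,0,0],[0,0,0],0],[[5,0,0],[0,0,0],0],[[5,0,0],[0,0,0],0],[[5,0,0],[0,0,0],0],[[5,0,0],[0,0,0],0],[[5,0,0],[0,0,0],0],[[5,0,0],[0,0,0],0]]'
python3 - <<'E'
from h import *
s=arm.sense();M=R.from_rotvec(s['eef_rot']).as_matrix();print(s['ee_pos'],np.degrees(np.arctan2(M[1,0],M[0,0])))
c,im,d=snap('side');P=cloud('side',c,d)
g=(d>0)&(abs(P[...,2]-.083)<.004)&(P[...,1]<.0)&(P[...,1]>-.15)&(P[...,0]>.45)&(P[...,0]<.66)&(np.ptp(im.astype(int),axis=-1)<40)&(im.max(-1)>70); r=cv2.minAreaRect((P[g][:,:2]*1000).astype(np.float32));print('front',g.sum(),np.round(cv2.boxPoints(r)).tolist())
u=np.array([.1357,.9907]);e=s['ee_pos'][:2]*1000-[578.5,122];print('tcp unit x',e@u)
E
```

```text
time_s: 14.4
ee_pos: [0.5472, -0.1202, 0.0598]
eef_rot: [2.368, 2.064, 0.0]
force: [-0.9, -1.6, 2.6]
opening: 0.0004
grip_force: 0.8
time_s: 15.07
ee_pos: [0.5527, -0.0803, 0.0598]
eef_rot: [-2.368, -2.065, -0.0]
force: [-0.1, -1.4, 1.2]
opening: -0.0001
grip_force: 0.9
time_s: 15.73
ee_pos: [0.5581, -0.0407, 0.0598]
eef_rot: [-2.368, -2.065, 0.0]
force: [-0.0, -1.6, 0.4]
opening: 0.0003
grip_force: 0.9
[ 0.55808455 -0.04067172  0.05979356] 82.1729267576119
front 132 [[471.0, -41.0], [631.0, -64.0], [635.0, -32.0], [475.0, -9.0]]
tcp unit x -163.92924783066158
```

The measured push force of 1.6 N equals the drawer friction, with about 49 mm left. I'll slow down toward the end.

```bash
python3 -m inch '[[[5,0,0],[0,0,0],0],[[5,0,0],[0,0,0],0],[[5,0,0],[0,0,0],0],[[5,0,0],[0,0,0],0],[[5,0,0],[0,0,0],0],[[4,0,0],[0,0,0],0],[[3,0,0],[0,0,0],0],[[2,0,0],[0,0,0],0]]'
python3 -m inch '[[[2,0,0],[0,0,0],0],[[2,0,0],[0,0,0],0],[[2,0,0],[0,0,0],0],[[2,0,0],[0,0,0],0],[[1,0,0],[0,0,0],0],[[1,0,0],[0,0,0],0],[[1,0,0],[0,0,0],0],[[1,0,0],[0,0,0],0]]'
```

```text
time_s: 16.45
ee_pos: [0.5626, -0.0069, 0.0597]
eef_rot: [-2.367, -2.065, 0.0]
force: [-0.3, -1.6, 1.1]
opening: 0.0001
grip_force: 0.8
time_s: 17.12
ee_pos: [0.5642, 0.0044, 0.0597]
eef_rot: [-2.368, -2.064, 0.0]
force: [-1.3, -1.6, -0.5]
opening: 0.0001
grip_force: 0.8
```

```bash
python3 -m inch '[[[1,0,0],[0,0,0],0],[[1,0,0],[0,0,0],0],[[1,0,0],[0,0,0],0],[[0.5,0,0],[0,0,0],0],[[0.5,0,0],[0,0,0],0],[[0.5,0,0],[0,0,0],0],[[0.5,0,0],[0,0,0],0],[[0,0,0],[0,0,0],0]]'
```

```text
time_s: 17.78
ee_pos: [0.5645, 0.007, 0.0597]
eef_rot: [2.369, 2.062, -0.004]
force: [-3.3, -7.2, 2.5]
opening: 0.0
grip_force: 3.7
```

The force rose at unit x = -115.8, so the drawer is home. I'll press slightly to confirm, back off, rise, and look at the latch.

```bash
python3 -m inch '[[[1,0,0],[0,0,0],0],[[0.5,0,0],[0,0,0],0],[[0,0,0],[0,0,0],0],[[-3,0,0],[0,0,0],0],[[-10,0,0],[0,0,0],0],[[-20,0,0],[0,0,0],0],[[-15,0,-25],[0,0,0],0],[[0,0,-35],[0,0,0],0]]'
python3 -m inch '[[[0,0,-30],[0,0,0],0],[[0,0,-40],[0,0,0],0],[[-5,-25,-10],[0,0,0],0],[[-5,-30,0],[0,0,0],0],[[-5,-22,0],[0,0,0],0],[[0,0,0],[0,0,0],0],[[0,0,0],[0,0,0],0],[[0,0,0],[0,0,0],0]]'
python3 - <<'E'
from h import *
s=arm.sense();M=R.from_rotvec(s['eef_rot']).as_matrix();print(s['ee_pos'],np.degrees(np.arctan2(M[1,0],M[0,0])))
c,im,d=snap('wrist');P=cloud('w',c,d);cv2.imwrite('pics/w3.png',cv2.cvtColor(im,cv2.COLOR_RGB2BGR))
g=(d>0)&(P[...,2]>.119)&(P[...,2]<.130)&(P[...,0]<.54)&(P[...,0]>.43)&(P[...,1]>-0.01)&(P[...,1]<.1);q=P[g]*1000
print('knob',g.sum(),np.median(q,0).round(1),q.min(0).round(),q.max(0).round())
g=(d>0)&(abs(P[...,2]-.092)<.003)&(P[...,0]<.7)&(P[...,0]>.4)&(P[...,1]>-.02)&(P[...,1]<.25);r=cv2.minAreaRect((P[g][:,:2]*1000).astype(np.float32));print('top',np.round(cv2.boxPoints(r)).tolist(),np.round(r[1]),r[2])
g=(d>0)&(abs(P[...,2]-.084)<.003)&(P[...,0]<.7)&(P[...,0]>.4)&(P[...,1]>-.06)&(P[...,1]<.08);r=cv2.minAreaRect((P[g][:,:2]*1000).astype(np.float32));print('front',g.sum(),np.round(cv2.boxPoints(r)).tolist(),np.round(r[1]))
g=(d>0)&(P[...,2]>.095)&(P[...,2]<.103)&(P[...,0]<.54)&(P[...,0]>.43)&(P[...,1]>-0.01)&(P[...,1]<.1);q=P[g]*1000
print('arm',g.sum(),q.mean(0).round(),q.min(0).round(),q.max(0).round())
E
```

```text
time_s: 18.45
ee_pos: [0.556, -0.0406, 0.1176]
eef_rot: [-2.369, -2.058, 0.008]
force: [0.3, -0.6, 0.8]
opening: -0.0004
grip_force: 0.0
time_s: 19.12
ee_pos: [0.4814, -0.0409, 0.2003]
eef_rot: [2.367, 2.064, 0.003]
force: [0.3, -0.2, 0.6]
opening: -0.0001
grip_force: 0.0
[ 0.4813993  -0.04088025  0.20026773] 82.18482310054448
knob 336 [471.5  53.7 123.6] [465.  47. 119.] [478.  60. 126.]
top [[459.0, 43.0], [648.0, 17.0], [656.0, 78.0], [467.0, 103.0]] [ 61. 190.] 82.25576782226562
front 2765 [[461.0, 34.0], [645.0, 5.0], [647.0, 18.0], [463.0, 46.0]] [ 13. 186.]
arm 1073 [490.  53.  97.] [462.  45.  95.] [508.  62. 101.]
```

View pics/w3.png

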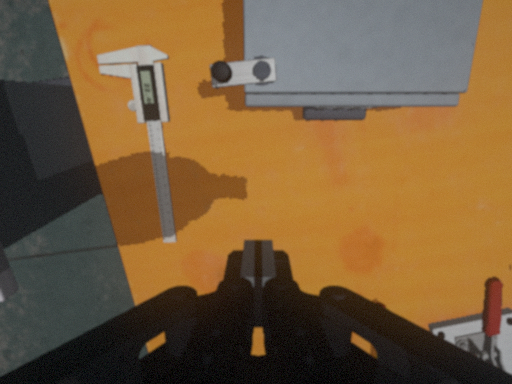

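The wrist view shows the drawer home, with its front in line at row 100. The latch knob is at (221,71), measured (471.5,53.7), and its bolt at (262,70). The angle is about 0.1 rad. I'll bring the shut fingers down behind the knob.

```bash
python3 -m inch '[[[30,-6,0],[0,0,0],0],[[38,-7,0],[0,0,0],0],[[33,-6,0],[0,0,0],0],[[15,-4,0],[0,0,0],0],[[0,0,25],[0,0,0],0],[[0,0,30],[0,0,0],0],[[0,0,25],[0,0,0],0],[[0,0,8],[0,0,0],0]]'
python3 -m inch '[[[0,0,5],[0,0,0],0],[[0,0,0],[0,0,0],0],[[0,0,0],[0,0,0],0],[[0,0,0],[0,0,0],0],[[0,0,0],[0,0,0],0],[[0,0,0],[0,0,0],0],[[0,0,0],[0,0,0],0],[[0,0,0],[0,0,0],0]]'
python3 - <<'E'
from h import *
s=arm.sense();M=R.from_rotvec(s['eef_rot']).as_matrix();print(s['ee_pos'],np.degrees(np.arctan2(M[1,0],M[0,0])),s['joint_pos'].round(2))
c=load('wrist')[0]; p=ray(c,262,70,.1)*1000; print(p, ray(c,221,71,.125)*1000)
print('rel pivot, tool frame',M.T@(s['ee_pos']*1000-[498.3,52,100]))
E
```

```text
time_s: 19.83
ee_pos: [0.4721, 0.0772, 0.1085]
eef_rot: [-2.365, -2.063, 0.006]
force: [0.7, -0.1, -0.2]
opening: 0.0001
grip_force: 0.0
time_s: 20.5
ee_pos: [0.4736, 0.0769, 0.1072]
eef_rot: [2.368, 2.064, 0.001]
force: [0.4, -0.7, -0.6]
opening: 0.0004
grip_force: 0.0
[0.47358387 0.07691219 0.10720332] 82.15827739268067 [ 0.09  0.37 -0.46  2.1   0.24  0.72 -0.66]
[498.72517382  52.30730052 100.        ] [472.31521248  53.03057018 125.        ]
rel pivot, tool frame [ 21.30775431 -27.87828129  -7.22309005]
```

```bash
python3 -m inch '[[[-3,0,0],[0,0,0],0],[[-3,0,0],[0,0,0],0],[[-3.5,-1.6,0],[0,0,-7],0],[[-3.5,-1.6,0],[0,0,-7],0],[[-3.5,-1.6,0],[0,0,-7],0],[[-3.5,-1.6,0],[0,0,-7],0],[[-3.5,-1.6,0],[0,0,-7],0],[[0,0,0],[0,0,0],0]]'
python3 - <<'E'
from h import *
s=arm.sense();M=R.from_rotvec(s['eef_rot']).as_matrix();print(s['ee_pos'],np.degrees(np.arctan2(M[1,0],M[0,0])),s['joint_pos'].round(2))
print('rel pivot, tool frame',M.T@(s['ee_pos']*1000-[498.3,52,100]))
c,im,d=snap('side');P=cloud('s',c,d)
g=(d>0)&(P[...,2]>.1)&(P[...,2]<.128)&(P[...,0]>.45)&(P[...,0]<.53)&(P[...,1]>-.02)&(P[...,1]<.1);q=P[g]*1000;print(g.sum(),np.median(q,0).round())
E
```

```text
time_s: 21.17
ee_pos: [0.4665, 0.0526, 0.1068]
eef_rot: [-1.633, -2.684, -0.001]
force: [-0.9, 1.4, -0.2]
opening: 0.0003
grip_force: 0.4
[0.46648102 0.05259112 0.10676664] 117.37234730159905 [ 0.26  0.38 -0.59  2.11  0.31  0.73 -0.06]
rel pivot, tool frame [ 15.15768502 -27.98343925  -6.76432148]
101 [468.  41. 118.]
```

```bash
python3 -m inch '[[[-3.5,-1.6,0],[0,0,-7],0],[[-3.5,-1.6,0],[0,0,-7],0],[[-3.5,-1.6,0],[0,0,-7],0],[[-3.5,-1.6,0],[0,0,-7],0],[[-3.5,-1.6,0],[0,0,-7],0],[[-3.5,-1.6,0],[0,0,-7],0],[[0,0,0],[0,0,0],0],[[0,0,0],[0,0,0],0]]'
python3 -m inch '[[[-1.5,-0.7,0],[0,0,-3],0],[[-1.5,-0.7,0],[0,0,-3],0],[[-1,-0.5,0],[0,0,-2],0],[[-0.5,0,0],[0,0,0],0],[[-0.5,0,0],[0,0,0],0],[[0,0,0],[0,0,0],0],[[0,0,0],[0,0,0],0],[[0,0,0],[0,0,0],0]]'
python3 - <<'E'
from h import *
s=arm.sense();M=R.from_rotvec(s['eef_rot']).as_matrix();print(s['ee_pos'],np.degrees(np.arctan2(M[1,0],M[0,0])),s['joint_pos'].round(2))
print('rel pivot, tool frame',M.T@(s['ee_pos']*1000-[498.3,52,100]))
E
```

```text
time_s: 21.88
ee_pos: [0.4743, 0.0315, 0.1066]
eef_rot: [-0.579, -3.088, 0.0]
force: [0.3, -0.3, -0.5]
opening: -0.0
grip_force: 0.0
time_s: 22.55
ee_pos: [0.4765, 0.0288, 0.1065]
eef_rot: [-0.359, -3.118, 0.002]
force: [-6.4, 1.4, 5.7]
opening: -0.0003
grip_force: 3.3
[0.47654362 0.02883354 0.10649823] 166.87096675955846 [ 0.45  0.44 -0.78  2.09  0.43  0.79  0.75]
rel pivot, tool frame [ 15.94554215 -27.51401772  -6.40082632]
```

```bash
python3 -m inch '[[[-0.5,0,0],[0,0,0],0],[[-0.5,0,0],[0,0,0],0],[[-0.5,0,0],[0,0,0],0],[[0,0,0],[0,0,0],0],[[0,0,0],[0,0,0],0],[[0,0,0],[0,0,0],0],[[0,0,0],[0,0,0],0],[[0,0,0],[0,0,0],0]]'
python3 -m inch '[[[3,0,0],[0,0,0],0],[[10,0,0],[0,0,0],0],[[10,0,0],[0,0,0],0],[[0,0,-30],[0,0,0],0],[[0,0,-40],[0,0,0],0],[[0,0,-40],[0,0,0],0],[[-25,25,-10],[0,0,0],0],[[-30,30,0],[0,0,0],0]]'
python3 -m inch '[[[-20,35,0],[0,0,0],0],[[-10,35,0],[0,0,0],0],[[-10,35,0],[0,0,0],0],[[0,35,0],[0,0,0],0],[[0,25,0],[0,0,0],0],[[0,0,0],[0,0,0],0],[[0,0,0],[0,0,0],0],[[0,0,0],[0,0,0],0]]'
python3 - <<'E'
from h import *
s=arm.sense();print(s['ee_pos'])
u=np.array([.1357,.9907]);v=np.array([-.9907,.1357])
ims=[]
for n in ('scene','side'):
    c,im,d=snap(n);P=cloud(n,c,d)
    g=(d>0)&(P[...,2]>.11)&(P[...,2]<.129)&(P[...,0]>.45)&(P[...,0]<.53)&(P[...,1]>-.02)&(P[...,1]<.1);q=P[g]*1000
    if len(q): m=np.median(q,0);print(n,g.sum(),m.round(1),'from pivot u,v',(m[:2]-[498.5,52])@u,(m[:2]-[498.5,52])@v)
    z=im[130:260,140:310] if n=='scene' else im[145:250,160:330]
    ims.append(cv2.resize(z,(680,290 if n=='scene' else 290),interpolation=3))
cv2.imwrite('pics/f.png',cv2.cvtColor(np.vstack(ims),cv2.COLOR_RGB2BGR))
E
```

```text
time_s: 23.22
ee_pos: [0.4766, 0.0288, 0.1063]
eef_rot: [-0.358, -3.115, 0.003]
force: [-10.4, 2.5, 7.9]
opening: 0.0004
grip_force: 5.3
time_s: 23.88
ee_pos: [0.5242, 0.0721, 0.2314]
eef_rot: [0.363, 3.112, -0.006]
force: [0.7, -0.8, 0.6]
opening: 0.0001
grip_force: 0.0
time_s: 24.55
ee_pos: [0.5979, 0.2255, 0.2264]
eef_rot: [-0.353, -3.122, 0.002]
force: [0.3, -0.2, 0.2]
opening: -0.0002
grip_force: 0.0
[0.597888   0.22550467 0.22644951]
scene 35 [492.   22.3 121.3] from pivot u,v -30.319886540404006 2.3933900105996493
side 28 [492.3  20.8 116.4] from pivot u,v -31.69787166946154 1.8866647417198852
```

View pics/f.png

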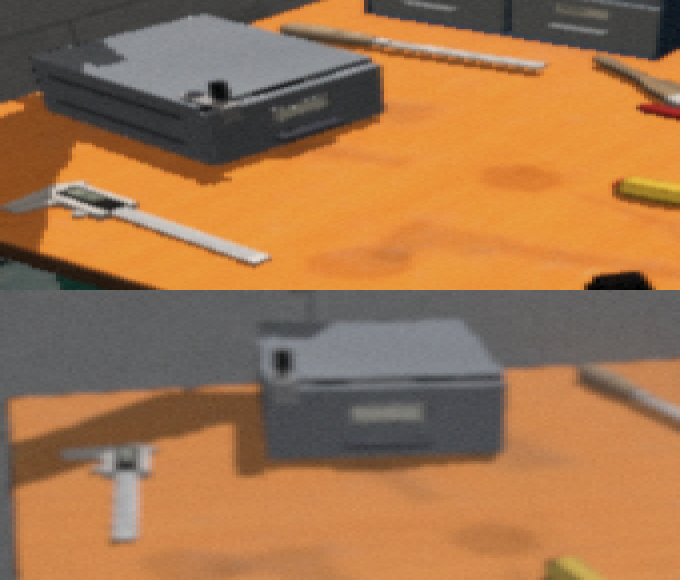

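The pictures show the drawer flush, with the latch knob at (218,90) and (283,360) and its arm pointing forward over the drawer front. The 10 N push without movement confirms the stop. The caliper and screwdriver are undisturbed and the robot is clear.

```bash
python3 -c "
from plant import arm
print(arm.hand_in())"
```

```text
the job is handed in; nothing more can be done
None
```

Job handed in at about 25 s: both housings were placed standing in their bays, the drawer was pushed gently home, and the latch was then swung to its stop; I couldn't see inside the closed drawer to confirm they still stand.

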